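Start an alloy check on a steel offcut in the bench analyser

ROBOT

A 6-joint arm with a two-finger parallel gripper is mounted at the origin on a cart in front of the work surface, level with it; the furniture and walls round the work are solid. World frame = base frame: x ahead of the robot, y to its left, z up, the work surface at z = 0. Lengths are in m, angles in rad, forces in N, time in s.
With the tool pointing down it reaches from about 0.35 to 0.775 m from the base axis. Payload 7.3 kg.
Tool frame: the origin (TCP) lies on the centre line of the jaws, within the pads' length; the fingertips stand env.tips_ahead ahead of it and the grasp point (between the pads) lies 6 mm ahead of it (env.tips_ahead is the distance from the TCP to the fingertips, in m); z points along the fingers, y is the line along which they close (so a half turn about z gives the same grasp; the last joint's range is limited). The gripper opens to 92 mm and grips with 3 to 60 N. Pads are 19 mm wide; open, the fingers measure 130 mm over their backs; the gripper's body (75 mm by 190 mm) begins 47 mm behind the grasp point.
Start: joints at [1.139, 0.342, 1.524, -0, 1.275, -0.146], TCP at [0.148, 0.504, 0.252] pointing down, gripper open.
Joint ranges: [-2.53, 2.53], [-0.77, 2.02], [0.04, 2.7], [-1, 4.14], [0.28, 2.66], [-3.11, 3.11]. Speed limits (rad/s): [2.57, 2.57, 3.14, 3.14, 3.14, 3.14].

INTERFACE

Orientations are given as a 3x3 rotation matrix whose columns are the frame's x, y, z axes.
In Python, from station import env gives the robot as it stands.
- The arm moves only by the tool servo_tool, never from a script. Its argument "steps" is a list of rows, each a list of 3 entries, a list of its own where there are three numbers: the shift along the world's x, y, z in cm, then the turn about the world's z in degrees, then the closure in counts, from 0 (fully open) to 255 (shut). A call has 1 to 20 rows; each row is the pose to reach, as a shift and turn from the pose commanded when the call began; what a row does not reach only later rows make up. A row lasts 1/12 s, in which the tool goes at most 41.7 mm and 7.16 degrees, less where a joint would pass 70% of its speed; a pose out of reach is approached as far as the arm can. A call with a gripper value outside its range is refused whole. The fingers move at their own pace and stop on an object; the grip force is fixed at half the most. Time passes only in rows, so rows that repeat a pose let the fingers close. It gives the time, the measured TCP pose, the force, the opening and the grip force at its end, in the units of the state.
- env.sense(): the state, without advancing time (a new reading comes with each control period).
- env.snapshot(name): name is "scene" or "top"; returns the picture (400x640x3 uint8, red, green, blue); there is no depth.
- env.camera_params(name): a dict with "intrinsics" (3x3 intrinsics, pixels), "extrinsics" (4x4, takes a point from camera to world coordinates). Camera axes: x right, y up, looking along -z (the intrinsics and any distortion apply to the point x, -y, -z); pixel columns grow to the right and rows downward; lengths in m; the calibration is good to about 2 mm. A picture is of the moment at which its call begins. camera_params takes no time and is no camera call.
- env.sign_off(): hands the job in; it is judged then, once.
The state is a dict: "time_s": time; "joint_positions": joint angles; "joint_velocities": joint speeds; "joint_efforts": joint torques, N m; "position": TCP position; "tcp_rot": TCP orientation; "ft_force": force on the tool from outside, world axes, zero at the start; "moment": the same for the moment, N m; "opening": finger opening in m; "finger_force": force on a finger pad.
Only numpy, scipy, OpenCV 4.12 (cv2) and the standard library are available. Lean on these libraries where they do the work, as an engineer would, in place of code of your own. Each camera call takes 0.05 s, during which the arm holds its last target. There are 200 camera calls.

TASK

Start an alloy check on the smallest steel offcut (the short plain block without a drilled hole) in the grey bench analyser: set it down flat and upright as it stands now, gently, in the middle of the open sample drawer so that it sits centred over the round measuring window in the drawer floor, and push the drawer fully home. Then press the sprung selector knob on the sloping panel well in, turn it clockwise as far as it goes, to the bar mark, and let go so that it catches there, held part-way down. Leave the two other steel blocks where they lie.

Things in the scene. Friction and masses are not known exactly. Their poses are not given: they have to be found in the camera images.
- coupon: the piece to check: a plain milled steel block, bare metal, no hole, 32 x 50 x 36 mm (along its own x, y, z; 0.3 to 0.6 kg), the smallest of three steel blocks lying on the bench to the right of the analyser. Origin: centre of its underside; z up. Grip it across the 32 mm (its x).
- flat_block: bystander: flat steel block with a small drilled hole, 45 x 75 x 22 mm (x, y, z), origin at the centre of its underside. Leave it.
- long_block: bystander: long steel block with a small drilled hole, 30 x 110 x 36 mm (x, y, z), origin at the centre of its underside. Leave it.
- weld_helmet: bystander, fixed: a black welding helmet on a stand between the blocks and the analyser, about 0.35 m tall and wide; it overhangs the bench from about 0.15 m left to 0.15 m right of this point (y), and from 0.12 m nearer the robot (x) to 0.2 m beyond. Carry things past it on the robot's side, well clear.
- analyser: fixed grey sheet-steel case, 220 deep (x) x 170 wide (y) x 169 mm high at the back. Origin: centre of its underside on the bench; -x is its front, turned roughly to the robot. Front 85 mm high; from its top edge (x = -110, z = 85 mm) the panel slopes back and up, 35 degrees from level, to x = +10, z = 169. Display at the panel's left, knob at its right (y = -36 mm); drawer below the panel.
- drawer (a joint): how far the sample drawer is pulled out, m: 0 = home, limit 0.135, starts at 0.105 to 0.13; 2 N of friction, stays where left. Inside: 100 mm wide, 128 long, floor 16 mm over the bench, walls 43 mm above that floor. Front panel 8 mm thick, 130 wide, top 78 mm over the bench. Unless it is home, an interlock bars the knob from being pressed.
- sample_window (a point): centre of the measuring window, level with the drawer's inner floor: a dark round spot 10 mm across in a 33 mm ring, 54 mm behind the inside of the drawer's front panel, midway between its side walls. Moves with the drawer; x is the way the drawer goes in, y across it to the left, z up.
- drawer_handle (a point): middle of the drawer's bar handle (steel, about 10 mm thick, 90 mm long across the drawer), 35 mm in front of the front panel and 46 mm over the bench. Moves with the drawer; x is the way the drawer goes in.
- selector_grip (a point): on the knob's axis, 34 mm off the panel at rest. z: the axis, out of the panel (35 degrees from vertical, to the front); x: along the wing to the end with the white pointer line (up the panel at the start); y: across the wing. The black wing is 42 x 14 x 25 mm tall, from 12 mm below to 12 mm above this point, on a disc 44 mm across: fingertips no more than 10 mm below the point.
- plunger (a joint): how far the knob is pressed in along its axis, m: 0 = out, 0.012 = bottom. A spring pushes it out with 4 N at the top and 13 N at the bottom. It must be at least 0.008 in before the knob can be turned; at the run mark it springs back only to 0.0045 and is held there.
- knob (a joint): turn of the selector knob, rad: 0 = off (pointer up the panel, at the round dot), growing clockwise seen from outside, 1.047 (60 degrees, its stop) = run, pointer at the bar mark. Turns lightly once pressed in.
Things that resemble listed ones, but are neither listed nor needed, are in the scene too. What is shaped like the coupon but blue or orange is not meant.

How it is judged:
On the way, in this order (a step that is already met when the one before it is completed fails the run):
1. the short block stands in the open drawer, centred over the window, let go (horizontal distance between coupon and sample_window below 0.011 m and z of coupon in the frame of sample_window between -0.004 and 0.004 m and angle between coupon's own z axis and vertical below 0.1 rad and contact force between the fingers and coupon below 0.2 N and linear speed of coupon below 0.02 m/s and value of joint drawer above 0.05 m), for 0.2 s.
2. the drawer is fully home with the block still over the window (horizontal distance between coupon and sample_window below 0.011 m and z of coupon in the frame of sample_window between -0.004 and 0.004 m and angle between coupon's own z axis and vertical below 0.1 rad and value of joint drawer below 0.004 m), for 0.2 s.
3. the knob is pressed in and turned to the run stop (value of joint drawer below 0.004 m and value of joint plunger above 0.003 m and value of joint knob above 0.93 rad), for 0.1 s.
At the end, for the whole second after the job is handed in: The short block stands upright on the drawer floor with its centre within 11 mm of the window's centre; the drawer is within 4 mm of fully home; the knob is let go, turned at least 0.93 rad clockwise (stop at 1.047) and held 3 to 6.2 mm in by its catch (all of step 3 and horizontal distance between coupon and sample_window below 0.011 m and z of coupon in the frame of sample_window between -0.004 and 0.004 m and angle between coupon's own z axis and vertical below 0.1 rad and value of joint plunger below 0.0062 m and linear speed of coupon below 0.02 m/s); the robot touches nothing.
It fails at once if one of the two other steel blocks is shifted more than 30 mm (distance of any of flat_block, long_block from where it was at the start of the episode above 0.03 m).
It fails at once if the block is dropped into the drawer instead of being set down (linear speed of coupon above 0.35 m/s and contact force between the fingers and coupon below 0.1 N and z of coupon in the frame of sample_window above 0.004 m and horizontal distance between coupon and sample_window below 0.06 m).
It fails at once if the block is rammed onto the analyser (more than 80 N) (contact force between coupon and analyser above 80 N).
It also fails if it takes over 64 s, if anything falls off the work surface, if the arm or the gripper's body presses on something with over 40 N, if the wrist force passes 120 N, or if a joint passes its speed limit or range.

## Working session

There is one attempt and no reset: what is moved stays moved. The work goes in short steps, Python scripts to look and compute and a tool call to move; the robot and the scene stay as the last step left them, time stands still between calls to the robot, and variables do not carry over. Pictures are saved under pics/ and viewed, at most 10 in all, crops included, and the job is handed in when it is done.

Besides the shell and the picture viewer there is one more tool, called after ">>>" in YAML: its name, and indented under it one key for each argument. servo_tool: Moves the arm, as the interface text tells. Its arguments: {"type":"object","properties":{"steps":{"type":"array"}},"required":["steps"]}

```bash
mkdir -p pics; cat > h.py <<'E'
import numpy as np, cv2
from station import env
def snap(n,f):
    im=env.snapshot(n); cv2.imwrite(f'pics/{f}.png',im[:,:,::-1]); return im
def ray(n,u,v):
    p=env.camera_params(n);K=np.array(p['intrinsics']);T=np.array(p['extrinsics'])
    a=np.linalg.inv(K)@[u,v,1]; d=T[:3,:3]@(a*[1,-1,-1]); return T[:3,3],d
def onz(n,u,v,z):
    o,d=ray(n,u,v); return o+d*(z-o[2])/d[2]
def proj(n,P):
    p=env.camera_params(n);K=np.array(p['intrinsics']);T=np.array(p['extrinsics'])
    c=T[:3,:3].T@(np.array(P)-T[:3,3]); q=K@(c*[1,-1,-1]); return q[:2]/q[2]
E
python3 - <<'E'
from h import *
a=snap('scene','s0');b=snap('top','t0')
for n in('scene','top'):
    p=env.camera_params(n);print(p)
s=env.sense();print(env.tips_ahead,s['time_s'],s['position'],s['tcp_rot'],s['opening'])
E
```

```text
{'intrinsics': array([[507.39873158,   0.        , 320.3504675 ],
       [  0.        , 507.39873158, 199.38345392],
       [  0.        ,   0.        ,   1.        ]]), 'extrinsics': array([[ 0.69356715,  0.37794723, -0.61328664, -0.39774403],
       [-0.72024508,  0.38099101, -0.57973517, -0.92213012],
       [ 0.01454739,  0.84380196,  0.53645748,  0.91668446],
       [ 0.        ,  0.        ,  0.        ,  1.        ]])}
{'intrinsics': array([[492.86900608,   0.        , 323.26571286],
       [  0.        , 492.86900608, 196.20960441],
       [  0.        ,   0.        ,   1.        ]]), 'extrinsics': array([[ 0.00198518,  0.98755949, -0.1572333 ,  0.31005645],
       [-0.99973498,  0.00556619,  0.02233811, -0.00844081],
       [ 0.0229354 ,  0.15714729,  0.98730882,  1.48237098],
       [ 0.        ,  0.        ,  0.        ,  1.        ]])}
0.025 0.1 [0.14784523 0.50339361 0.2510878 ] [[-9.59434104e-01  2.81932244e-01 -6.40423881e-04]
 [ 2.81932870e-01  9.59433211e-01 -1.33092258e-03]
 [ 2.39213949e-04 -1.45748906e-03 -9.99998909e-01]] 0.09235002882985165
```

View pics/s0.png

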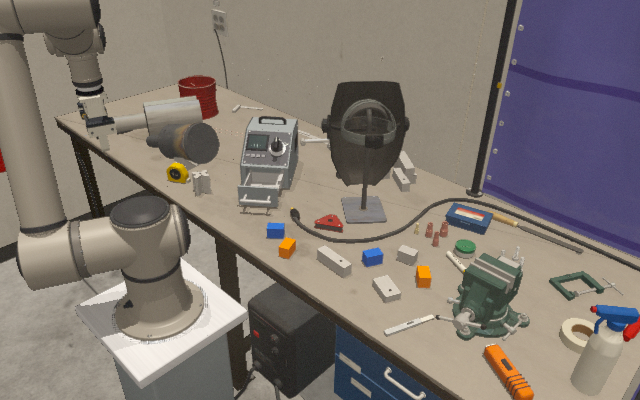

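View pics/t0.png

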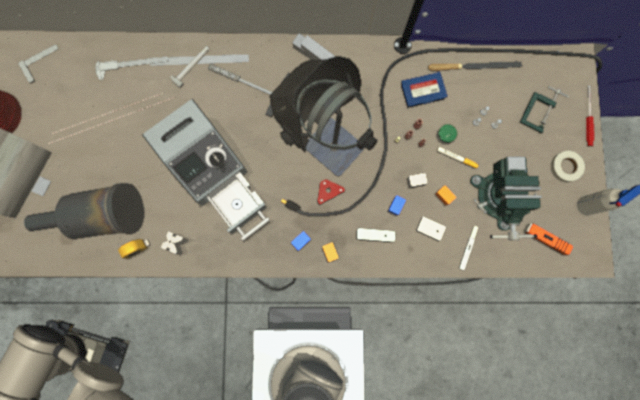

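The scene view shows the arm, with the analyser at (270,155), its drawer at (262,190), the helmet at (365,130), and steel blocks at (407,255), (387,288) and (335,262). In the top view the analyser is at (195,150), the drawer window at (237,204), and the knob at (215,157).

Coupon candidates in the top view:
- (418,180): steel, short.
- (432,229): steel, flat, with a hole.
- (376,236): steel, long, with a hole.
- (397,205) and (301,241): blue.
- (446,195) and (331,253): orange.
- (315,48): grey bar behind the helmet.

I choose (418,180) and will check it in a close crop.

```bash
python3 - <<'E'
from h import *
b=cv2.imread('pics/t0.png');s=cv2.imread('pics/s0.png')
A=cv2.resize(b[160:250,345:470],(400,288),interpolation=cv2.INTER_CUBIC)
C=cv2.resize(s[235:310,310:435],(400,240),interpolation=cv2.INTER_CUBIC)
B=cv2.resize(b[95:245,140:275],(400,444),interpolation=cv2.INTER_CUBIC)
o=np.zeros((530,800,3),np.uint8);o[:288,:400]=A;o[288:528,:400]=C;o[:444,400:]=B
cv2.imwrite('pics/c0.png',o)
# top faces: bright mask
m=(b.min(2)>185).astype(np.uint8)
cs,_=cv2.findContours(m,cv2.RETR_EXTERNAL,cv2.CHAIN_APPROX_NONE)
for c in cs:
    if cv2.contourArea(c)>60:
        r=cv2.minAreaRect(c)
        if r[0][1]>300: continue
        bx=cv2.boxPoints(r); 
        P=np.array([onz('top',u,v,0.036)[:2] for u,v in bx]);e=P[1]-P[0];f=P[2]-P[1]
        print(np.round(r[0],1),np.round(P.mean(0),4),np.linalg.norm(e).round(4),np.degrees(np.arctan2(e[1],e[0])).round(1),np.linalg.norm(f).round(4),np.degrees(np.arctan2(f[1],f[0])).round(1))
E
```

```text
[171.2 242.2] [0.4025 0.4009] 0.0487 -20.5 0.0433 -112.7
[376.  234.3] [ 0.4277 -0.1967] 0.0308 -5.3 0.1086 -94.5
[468.9 247.5] [ 0.3905 -0.4703] 0.1348 -20.8 0.0149 -108.4
[431.4 228.1] [ 0.4468 -0.3612] 0.0439 -25.8 0.0734 -114.5
[251.9 224.6] [0.455  0.1681] 0.0931 -51.8 0.0341 -142.1
[418.1 179.3] [ 0.5935 -0.3257] 0.0489 -78.2 0.0304 -170.5
[235.2 200.1] [0.5277 0.2191] 0.1214 -50.6 0.118 -141.6
[516.5 163. ] [ 0.6457 -0.6271] 0.0399 -89.6 0.0249 176.4
[569.5 165. ] [ 0.6408 -0.7893] 0.0834 -89.6 0.0812 175.3
[424.9  90.5] [ 0.8731 -0.3549] 0.0798 -73.0 0.0172 -166.5
[107.9  64.9] [0.9449 0.6212] 0.0491 -81.6 0.0183 -169.5
```

View pics/c0.png

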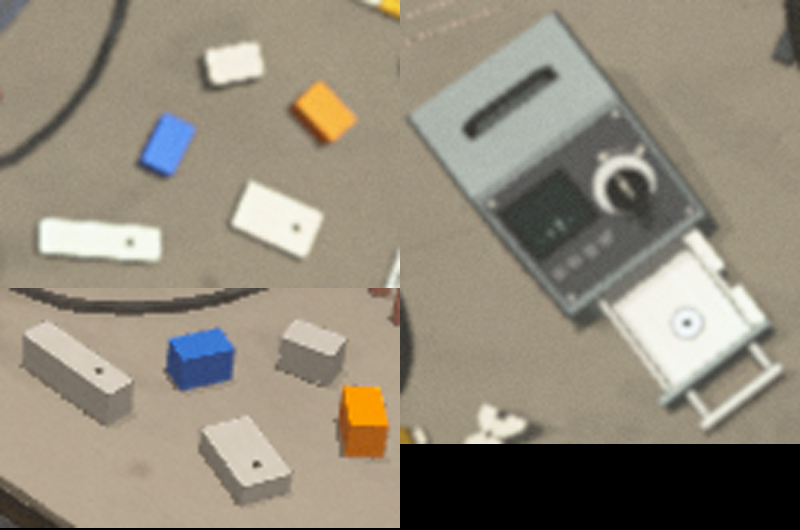

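The crop confirms the choice: the block at top (418,180) / scene (407,255) is short, plain and has no hole, while the flat and long blocks show holes. The window is at top ≈(237,204) and the knob wing at ≈(216,158). Next I measure the window and the knob.

```bash
python3 - <<'E'
from h import *
b=cv2.imread('pics/t0.png');s=cv2.imread('pics/s0.png')
g=b[195:212,229:246].max(2).astype(float);w=np.clip(185-g,0,None);yy,xx=np.mgrid[195:212,229:246]
u,v=(w*xx).sum()/w.sum(),(w*yy).sum()/w.sum();W=onz('top',u,v,.016);print('win',u,v,W)
# drawer side/handle directions at their heights
m=(b.min(2)>185).astype(np.uint8)
cs,_=cv2.findContours(m,cv2.RETR_EXTERNAL,cv2.CHAIN_APPROX_NONE)
for c in cs:
    r=cv2.minAreaRect(c)
    if abs(r[0][0]-252)<3 and abs(r[0][1]-224)<3: print('handle',np.array([onz('top',p[0],p[1],.05) for p in cv2.boxPoints(r)]).round(4))
# case roof corners, top view (z=.169): crop coords -> px
f=lambda x,y:((x-400)/2.963+140,y/2.96+95)
for n,(x,y),z in [('backL',(408,118),.169),('backR',(556,13),.169),('frontL',(580,318),.085),('frontR',(712,218),.085),('roofFL',(482,200),.169),('roofFR',(621,98),.169)]:
    print(n,onz('top',*f(x,y),z).round(4))
print('wing top?',onz('top',*f(626,187),.16).round(4))
C=cv2.resize(s[100:215,225:315],(470,600),interpolation=cv2.INTER_CUBIC)
D=cv2.resize(b[140:180,195:235],(330,330),interpolation=cv2.INTER_CUBIC)
o=np.zeros((600,800,3),np.uint8);o[:,:470]=C;o[:330,470:]=D;cv2.imwrite('pics/c1.png',o)
E
```

```text
win 236.41935483870967 203.63709677419354 [0.51959897 0.21841983 0.016     ]
handle [[0.4383 0.2129 0.05  ]
 [0.4953 0.1405 0.05  ]
 [0.4687 0.1198 0.05  ]
 [0.412  0.1922 0.05  ]]
backL [0.686  0.4552 0.169 ]
backR [0.7886 0.3241 0.169 ]
frontL [0.5127 0.3091 0.085 ]
frontR [0.6119 0.1852 0.085 ]
roofFL [0.6091 0.3836 0.169 ]
roofFR [0.7068 0.2607 0.169 ]
wing top? [0.6244 0.2548 0.16  ]
```

View pics/c1.png

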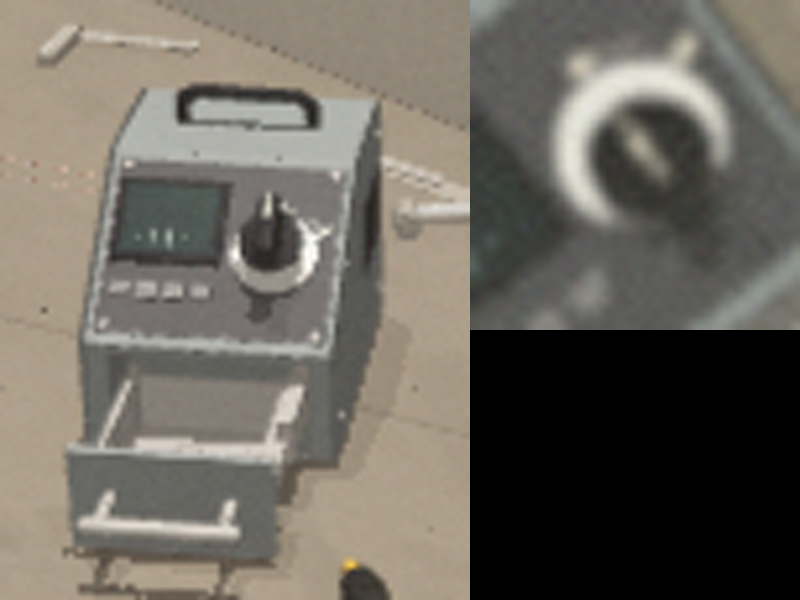

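>>> servo_tool:
  steps:
    - [[21,-35,0],-63,0]
    - [[21,-35,0],-63,0]
    - [[21,-35,0],-63,0]
    - [[21,-35,0],-63,0]
    - [[21,-35,0],-63,0]
    - [[21,-35,0],-63,0]
    - [[21,-35,0],-63,0]
    - [[21,-35,0],-63,0]
    - [[21,-35,0],-63,0]
    - [[27,-70,0],-63,0]
    - [[27,-70,0],-63,0]
    - [[27,-70,0],-63,0]
    - [[27,-70,0],-63,0]
    - [[27,-70,0],-63,0]
    - [[27,-70,0],-63,0]
    - [[27,-70,0],-63,0]
    - [[27,-70,0],-63,0]
    - [[27,-70,0],-63,0]
    - [[27,-70,0],-63,0]
    - [[27,-70,0],-63,0]

```text
time_s: 1.77
position: [0.4181, -0.199, 0.251]
tcp_rot: [[-0.18, 0.984, -0.001], [0.984, 0.18, 0.0], [0.0, -0.001, -1.0]]
ft_force: [-0.3, 0.7, -1.2]
opening: 0.0917
finger_force: 0.0
```

c1 shows the drawer front at crop (175,500), the knob disc at ≈(275,250) and its pointer upward at (268,200). In the top inset the disc centre is at (643,145). The arm now stands short of the blocks, so I reach for the coupon.

>>> servo_tool:
  steps:
    - [[0,-12.7,0],0,0]
    - [[0,-12.7,0],0,0]
    - [[0,-12.7,0],0,0]
    - [[0,-12.7,0],0,0]
    - [[17.5,-12.7,0],0,0]
    - [[17.5,-12.7,0],0,0]
    - [[17.5,-12.7,0],0,0]
    - [[17.5,-12.7,0],0,0]
    - [[17.5,-12.7,0],0,0]
    - [[17.5,-12.7,-14],0,0]
    - [[17.5,-12.7,-14],0,0]
    - [[17.5,-12.7,-14],0,0]
    - [[17.5,-12.7,-14],0,0]
    - [[17.5,-12.7,-14],0,0]
    - [[17.5,-12.7,-14],0,0]

```text
time_s: 3.02
position: [0.593, -0.3216, 0.1114]
tcp_rot: [[-0.185, 0.983, -0.002], [0.983, 0.185, 0.001], [0.002, -0.001, -1.0]]
ft_force: [0.5, -0.1, 0.5]
opening: 0.0919
finger_force: 0.0
```

```bash
python3 - <<'E'
from h import *
im=snap('scene','s1');t=snap('top','t1')
C=cv2.resize(im[210:310,340:460][:,:,::-1],(480,400));D=cv2.resize(t[140:240,370:470][:,:,::-1],(320,320))
o=np.zeros((400,800,3),np.uint8);o[:,:480]=C;o[:320,480:]=D;cv2.imwrite('pics/c2.png',o)
print(env.sense()['position'])
# knob
yaw=np.radians(38.3);c,s=np.cos(yaw),np.sin(yaw);R=np.array([[c,-s,0],[s,c,0],[0,0,1]]);O=np.array([.650,.317,0])
a=np.radians(35);n=R@[-np.sin(a),0,np.cos(a)];p0=O+R@[-.110,0,.085]
for nm,u,v in(('top',216,157.6),('scene',277.7,147.9)):
  for h in(.012,.02,.03):
    o,d=ray(nm,u,v);P=o+d*(n@(p0+h*n-o))/(n@d);L=R.T@(P-O);print(nm,h,P.round(4),L.round(4))
W=R.T@(np.array([.5196,.2184,.016])-O);print('win',W)
E
```

```text
[ 0.59423327 -0.32310851  0.11424203]
top 0.012 [0.6306 0.2594 0.141 ] [-0.051  -0.0332  0.141 ]
top 0.02 [0.6287 0.2578 0.149 ] [-0.0534 -0.0332  0.149 ]
top 0.03 [0.6263 0.2558 0.159 ] [-0.0566 -0.0333  0.159 ]
scene 0.012 [0.6274 0.2509 0.1356] [-0.0587 -0.0379  0.1356]
scene 0.02 [0.622  0.2448 0.1397] [-0.0667 -0.0394  0.1397]
scene 0.03 [0.6153 0.237  0.1449] [-0.0768 -0.0412  0.1449]
win [-0.16344505  0.00344024  0.016     ]
```

View pics/c2.png

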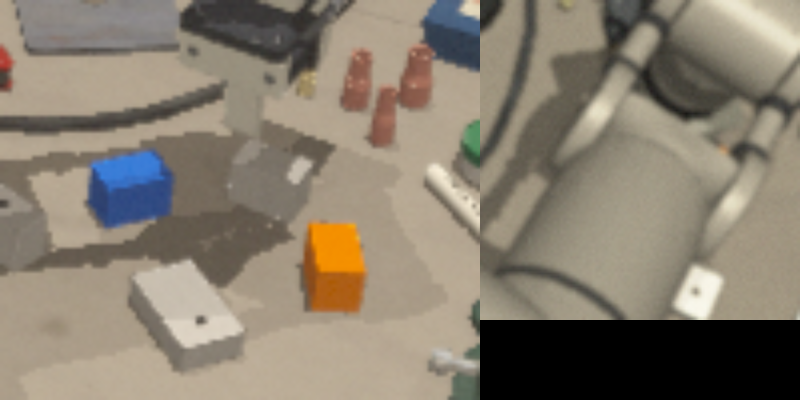

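The picture shows the open jaws above the coupon at (270,180), with blue, orange and the other blocks clear of the fingers. I descend and grip.

>>> servo_tool:
  steps:
    - [[0,0,-4],0,0]
    - [[0,0,-7.9],0,0]
    - [[0,0,-7.9],0,0]
    - [[0,0,-7.9],0,0]
    - [[0,0,-7.9],0,120]
    - [[0,0,-7.9],0,255]
    - [[0,0,-7.9],0,255]
    - [[0,0,-7.9],0,255]
    - [[0,0,-7.9],0,255]
    - [[0,0,-7.9],0,255]
    - [[0,0,-7.9],0,255]
    - [[0,0,-7.9],0,255]

```text
time_s: 4.12
position: [0.593, -0.3233, 0.0328]
tcp_rot: [[-0.184, 0.983, 0.0], [0.983, 0.184, 0.0], [0.0, 0.0, -1.0]]
ft_force: [-0.1, -0.0, 0.5]
opening: 0.0432
finger_force: 0.0
```

>>> servo_tool:
  steps:
    - [[0,0,0],0,255]
    - [[0,0,0],0,255]
    - [[0,0,0],0,255]
    - [[0,0,0],0,255]
    - [[0,0,0],0,255]
    - [[0,0,0],0,255]
    - [[0,0,1],0,255]
    - [[0,0,4],0,255]
    - [[0,0,8],0,255]
    - [[0,0,12],0,255]
    - [[0,0,16],0,255]
    - [[0,0,18],0,255]
    - [[0,0,18],0,255]

```text
time_s: 5.2
position: [0.5954, -0.3244, 0.2196]
tcp_rot: [[-0.185, 0.983, 0.01], [0.983, 0.185, -0.006], [-0.008, 0.009, -1.0]]
ft_force: [0.8, -0.9, -4.6]
opening: 0.032
finger_force: 30.0
```

>>> servo_tool:
  steps:
    - [[-4,0,0],0,255]
    - [[-8,0,0],0,255]
    - [[-12,0,0],0,255]
    - [[-16,0,0],0,255]
    - [[-19.5,2,0],0,255]
    - [[-19.5,6,0],-6,255]
    - [[-19.5,10,0],-12,255]
    - [[-19.5,14,0],-18,255]
    - [[-19.5,18,0],-24,255]
    - [[-19.5,22,0],-30,255]
    - [[-19.5,26,0],-36,255]
    - [[-19.5,30,0],-42,255]
    - [[-19.5,34,0],-48,255]
    - [[-19.5,38,0],-54,255]
    - [[-19.5,42,0],-60,255]
    - [[-19.5,46,0],-62.4,255]
    - [[-19.5,50,0],-62.4,255]
    - [[-19.5,52.4,0],-62.4,255]
    - [[-19.5,54.4,0],-62.4,255]
    - [[-19.5,54.4,0],-62.4,255]

```text
time_s: 6.87
position: [0.3968, 0.2254, 0.2111]
tcp_rot: [[0.783, 0.622, -0.002], [0.622, -0.783, 0.002], [-0.0, -0.003, -1.0]]
ft_force: [0.1, -1.4, -3.4]
opening: 0.0317
finger_force: 30.0
```

>>> servo_tool:
  steps:
    - [[4,0,0],0,255]
    - [[8,0,0],0,255]
    - [[11,0,0],0,255]
    - [[12.1,0,0],0,255]
    - [[12.1,0,-4],0,255]
    - [[12.1,0,-8],0,255]
    - [[12.1,0,-10],0,255]
    - [[12.1,0,-10],0,255]
    - [[12.1,0,-10],0,255]

```text
time_s: 7.62
position: [0.5178, 0.2203, 0.1108]
tcp_rot: [[0.786, 0.619, -0.004], [0.619, -0.786, -0.001], [-0.004, -0.002, -1.0]]
ft_force: [0.9, -0.8, -3.7]
opening: 0.0317
finger_force: 30.0
```

>>> servo_tool:
  steps:
    - [[0.3,-0.1,0],0,255]
    - [[0.3,-0.1,-2],0,255]
    - [[0.3,-0.1,-4],0,255]
    - [[0.3,-0.1,-5.2],0,255]
    - [[0.3,-0.1,-5.7],0,255]
    - [[0.3,-0.1,-5.9],0,255]
    - [[0.3,-0.1,-6.0],0,255]
    - [[0.3,-0.1,-6.1],0,255]
    - [[0.3,-0.1,-6.15],0,255]
    - [[0.3,-0.1,-6.2],0,255]
    - [[0.3,-0.1,-6.2],0,255]

```text
time_s: 8.53
position: [0.5223, 0.2198, 0.0512]
tcp_rot: [[0.786, 0.619, 0.001], [0.619, -0.786, 0.0], [0.001, 0.0, -1.0]]
ft_force: [0.8, -1.1, -5.5]
opening: 0.0317
finger_force: 30.0
```

```bash
python3 - <<'E'
from h import *
im=snap('scene','s2')[:,:,::-1];t=snap('top','t2')[:,:,::-1]
C=cv2.resize(im[130:230,215:315],(400,400),interpolation=cv2.INTER_CUBIC);D=cv2.resize(t[150:250,190:290],(400,400),interpolation=cv2.INTER_CUBIC)
cv2.imwrite('pics/c3.png',np.hstack([C,D]))
s=env.sense();print(s['position'],s['ft_force'])
E
```

```text
[0.52211797 0.21977012 0.05098701] [-0.64106566 -0.26278222 -4.41791447]
```

View pics/c3.png

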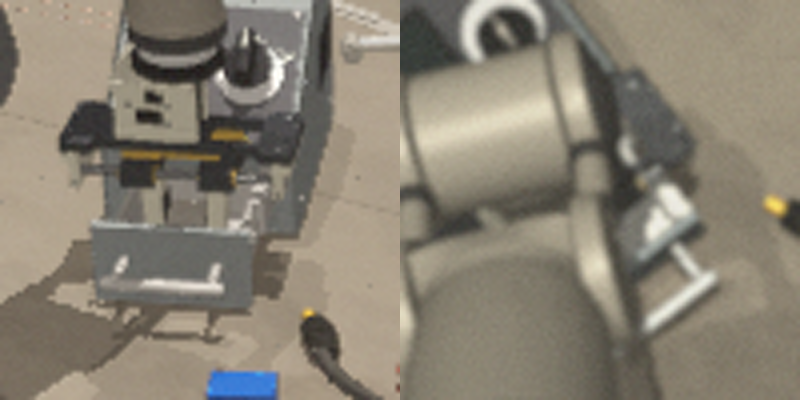

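The jaws hold the coupon inside the drawer at crop (185,205), between the side walls and clear of the front panel. It is not touching the floor yet, so I lower the last millimetres.

>>> servo_tool:
  steps:
    - [[0,0,-0.05],0,255]
    - [[0,0,-0.1],0,255]
    - [[0,0,-0.15],0,255]
    - [[0,0,-0.2],0,255]
    - [[0,0,-0.2],0,255]
    - [[0,0,-0.2],0,255]

```text
time_s: 9.13
position: [0.522, 0.2197, 0.0487]
tcp_rot: [[0.786, 0.619, -0.0], [0.619, -0.786, -0.0], [-0.0, 0.0, -1.0]]
ft_force: [-0.3, -1.0, -4.7]
opening: 0.0321
finger_force: 30.0
```

>>> servo_tool:
  steps:
    - [[0,0,-0.05],0,255]
    - [[0,0,-0.1],0,255]
    - [[0,0,-0.1],0,255]
    - [[0,0,-0.1],0,255]

```text
time_s: 9.47
position: [0.5222, 0.2199, 0.0485]
tcp_rot: [[0.786, 0.619, 0.001], [0.619, -0.786, 0.0], [0.001, 0.0, -1.0]]
ft_force: [-2.4, 0.8, 5.5]
opening: 0.0317
finger_force: 30.0
```

The floor carries it. I release with a limited opening and rise.

>>> servo_tool:
  steps:
    - [[0,0,0],0,140]
    - [[0,0,0],0,128]
    - [[0,0,0],0,128]
    - [[0,0,0],0,128]
    - [[0,0,0],0,128]
    - [[0,0,0],0,128]
    - [[0,0,0.5],0,128]
    - [[0,0,2],0,128]
    - [[0,0,5],0,128]
    - [[0,0,9],0,128]
    - [[0,0,13],0,128]
    - [[-3,-2.5,16],0,128]
    - [[-6,-5,16],0,128]
    - [[-9,-7.5,16],0,128]
    - [[-12,-10,16],0,128]
    - [[-15,-12,16],0,128]
    - [[-15,-16,16],0,128]
    - [[-15,-16,16],0,128]

```text
time_s: 10.97
position: [0.3709, 0.0551, 0.2085]
tcp_rot: [[0.788, 0.615, 0.001], [0.615, -0.788, -0.002], [-0.0, 0.003, -1.0]]
ft_force: [2.1, 0.2, -0.3]
opening: 0.0457
finger_force: 0.0
```

```bash
python3 - <<'E'
from h import *
im=snap('scene','s3')[:,:,::-1];t=snap('top','t3')[:,:,::-1]
C=cv2.resize(im[100:230,215:315],(400,520),interpolation=cv2.INTER_CUBIC);D=cv2.resize(t[140:240,190:290],(400,400),interpolation=cv2.INTER_CUBIC)
o=np.zeros((520,800,3),np.uint8);o[:,:400]=C;o[:400,400:]=D;cv2.imwrite('pics/c4.png',o)
s=env.sense();print(s['position'],s['opening'])
print(proj('top',[.5196,.2184,.052]))
E
```

```text
[0.37220904 0.05853063 0.20843582] 0.04574005072313667
[234.56530351 201.88390861]
```

View pics/c4.png

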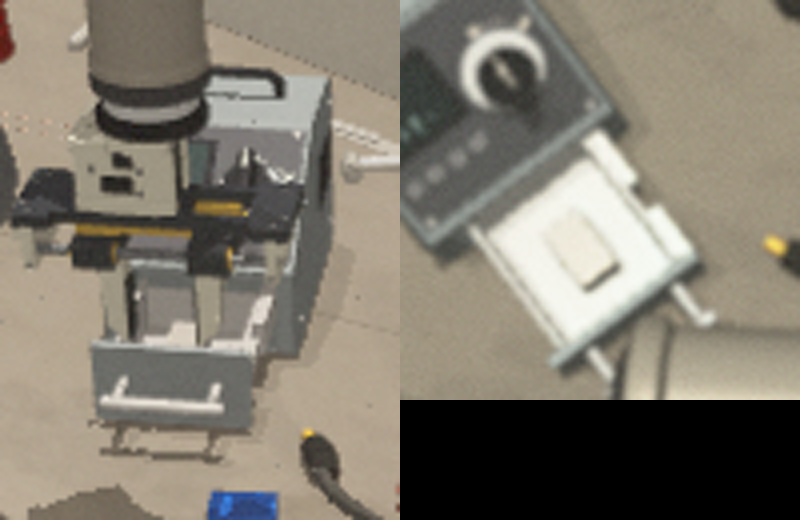

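The top view shows the coupon in the drawer at crop (582,249), i.e. px ≈(235.5,202.2). The window predicts (234.6,201.9), so it is within about 3 mm and upright. Next I close the fingers and come down in front of the handle.

>>> servo_tool:
  steps:
    - [[1.6,3.4,0],0,255]
    - [[3.4,6.9,0],0,255]
    - [[3.4,6.9,-4],0,255]
    - [[3.4,6.9,-8],0,255]
    - [[3.4,6.9,-12],0,255]
    - [[3.4,6.9,-15.3],0,255]
    - [[3.4,6.9,-15.3],0,255]
    - [[3.4,6.9,-15.3],0,255]
    - [[3.4,6.9,-15.3],0,255]

```text
time_s: 11.82
position: [0.4071, 0.1295, 0.0561]
tcp_rot: [[0.785, 0.62, 0.002], [0.62, -0.785, 0.0], [0.002, 0.001, -1.0]]
ft_force: [-0.3, 0.7, 0.4]
opening: 0.0005
finger_force: 0.0
```

>>> servo_tool:
  steps:
    - [[0.79,0.62,0],0,255]
    - [[1.57,1.24,0],0,255]
    - [[2.0,1.55,0],0,255]
    - [[2.36,1.85,0],0,255]
    - [[2.75,2.16,0],0,255]
    - [[3.15,2.47,0],0,255]
    - [[3.7,2.9,0],0,255]
    - [[4.3,3.4,0],0,255]
    - [[5.0,3.93,0],0,255]
    - [[5.7,4.48,0],0,255]
    - [[6.4,5.03,0],0,255]
    - [[7.1,5.58,0],0,255]
    - [[7.7,6.05,0],0,255]
    - [[8.3,6.53,0],0,255]
    - [[8.8,6.92,0],0,255]
    - [[9.2,7.23,0],0,255]
    - [[9.4,7.4,0],0,255]
    - [[9.4,7.4,0],0,255]

```text
time_s: 13.32
position: [0.5008, 0.2031, 0.0547]
tcp_rot: [[0.785, 0.619, 0.001], [0.619, -0.785, 0.0], [0.001, 0.001, -1.0]]
ft_force: [0.3, -0.1, 0.4]
opening: 0.0005
finger_force: 0.0
```

>>> servo_tool:
  steps:
    - [[0.24,0.19,0],0,255]
    - [[0.47,0.37,0],0,255]
    - [[0.71,0.56,0],0,255]
    - [[0.87,0.68,0],0,255]
    - [[0.94,0.74,0],0,255]

```text
time_s: 13.73
position: [0.5097, 0.2102, 0.0547]
tcp_rot: [[0.786, 0.619, 0.0], [0.619, -0.786, -0.0], [0.0, 0.0, -1.0]]
ft_force: [-0.6, -2.2, -0.3]
opening: 0.0003
finger_force: 1.0
```

>>> servo_tool:
  steps:
    - [[0.12,0.09,0],0,255]
    - [[0.24,0.19,0],0,255]
    - [[0.31,0.25,0],0,255]
    - [[0.39,0.31,0],0,255]

```text
time_s: 14.07
position: [0.5134, 0.2132, 0.0547]
tcp_rot: [[0.786, 0.619, 0.0], [0.619, -0.786, -0.0], [-0.0, 0.0, -1.0]]
ft_force: [-1.6, -2.2, -0.5]
opening: 0.0004
finger_force: 1.0
```

>>> servo_tool:
  steps:
    - [[0.12,0.09,0],0,255]
    - [[0.24,0.19,0],0,255]
    - [[0.31,0.25,0],0,255]
    - [[0.39,0.31,0],0,255]

```text
time_s: 14.4
position: [0.5173, 0.2164, 0.0548]
tcp_rot: [[0.786, 0.619, 0.0], [0.619, -0.786, -0.0], [0.0, 0.0, -1.0]]
ft_force: [-1.3, -2.8, -0.4]
opening: 0.0003
finger_force: 1.0
```

>>> servo_tool:
  steps:
    - [[0.12,0.09,0],0,255]
    - [[0.24,0.19,0],0,255]
    - [[0.31,0.25,0],0,255]
    - [[0.39,0.31,0],0,255]

```text
time_s: 14.73
position: [0.5212, 0.2195, 0.0547]
tcp_rot: [[0.786, 0.619, 0.0], [0.619, -0.786, -0.0], [0.0, 0.0, -1.0]]
ft_force: [-0.2, -2.3, -0.4]
opening: 0.0004
finger_force: 1.0
```

>>> servo_tool:
  steps:
    - [[0.12,0.09,0],0,255]
    - [[0.24,0.19,0],0,255]
    - [[0.31,0.25,0],0,255]
    - [[0.39,0.31,0],0,255]

```text
time_s: 15.07
position: [0.5225, 0.2206, 0.0546]
tcp_rot: [[0.785, 0.619, -0.007], [0.619, -0.785, -0.004], [-0.008, -0.001, -1.0]]
ft_force: [-11.5, -14.3, 12.3]
opening: 0.0002
finger_force: 9.1
```

The drawer is against its stop (about 18 N). I back off, rise and look at the drawer and knob with the predicted axis drawn in.

>>> servo_tool:
  steps:
    - [[-1,-0.8,0],0,255]
    - [[-3,-2.4,0],0,255]
    - [[-6,-4.7,0],0,255]
    - [[-9,-7.1,2],0,200]
    - [[-12,-9.5,6],0,145]
    - [[-14,-13,10],0,145]
    - [[-14,-17,14],0,145]
    - [[-14,-21,16],0,145]
    - [[-14,-23,16],0,145]
    - [[-14,-23,16],0,145]

```text
time_s: 15.9
position: [0.3862, -0.01, 0.2178]
tcp_rot: [[0.786, 0.618, 0.007], [0.618, -0.786, -0.002], [0.004, 0.006, -1.0]]
ft_force: [1.0, 0.9, -0.2]
opening: 0.0386
finger_force: 0.0
```

```bash
cat >> h.py <<'E'
yaw=np.radians(38.3);c_,s_=np.cos(yaw),np.sin(yaw);R=np.array([[c_,-s_,0],[s_,c_,0],[0,0,1]]);O=np.array([.650,.317,0])
a_=np.radians(35);N=np.array([-np.sin(a_),0,np.cos(a_)])
E
python3 - <<'E'
from h import *
im=snap('scene','s4')[:,:,::-1];t=snap('top','t4')[:,:,::-1]
k=8
C=cv2.resize(im[100:172,228:300],(400,400),interpolation=cv2.INTER_CUBIC);D=cv2.resize(t[135:185,195:245],(400,400),interpolation=cv2.INTER_CUBIC)
K0=np.array([-.049,-.0355,.1277])
for h in(.003,.022,.046):
    P=O+R@(K0+h*N);a=proj('scene',P);b=proj('top',P);print(h,P.round(4),a.round(1),b.round(1))
    for I,q,o,k in((C,a,(228,100),400/72),(D,b,(195,135),8)):
        cv2.circle(I,tuple(int((q[i]-o[i]+.5)*k) for i in(0,1)),2,(0,0,255),-1)
# wing top outline
xp=np.array([np.cos(a_),0,np.sin(a_)]);yp=np.array([0,1,0])
for I,n,o,k in((C,'scene',(228,100),400/72),(D,'top',(195,135),8)):
    q=[proj(n,O+R@(K0+.046*N+sx*.021*xp+sy*.007*yp)) for sx,sy in((1,1),(1,-1),(-1,-1),(-1,1))]
    cv2.polylines(I,[((np.array(q)-o+.5)*k).astype(int)],True,(0,255,0),1)
cv2.imwrite('pics/c5.png',np.hstack([C,D]))
s=env.sense();print(s['position'],s['opening'],s['joint_positions'])
E
```

```text
0.003 [0.6322 0.2577 0.1302] [277.5 148.3] [217.4 157.9]
0.022 [0.6236 0.251  0.1457] [276.8 145.6] [218.6 159.7]
0.046 [0.6128 0.2424 0.1654] [275.9 142.1] [220.3 161.9]
[ 0.38649751 -0.00968153  0.21689389] 0.03943797436105068 [-2.24035478e-01  1.21134400e-01  1.92612857e+00  1.04172135e-04
  1.08809471e+00  6.83474386e-01]
```

View pics/c5.png

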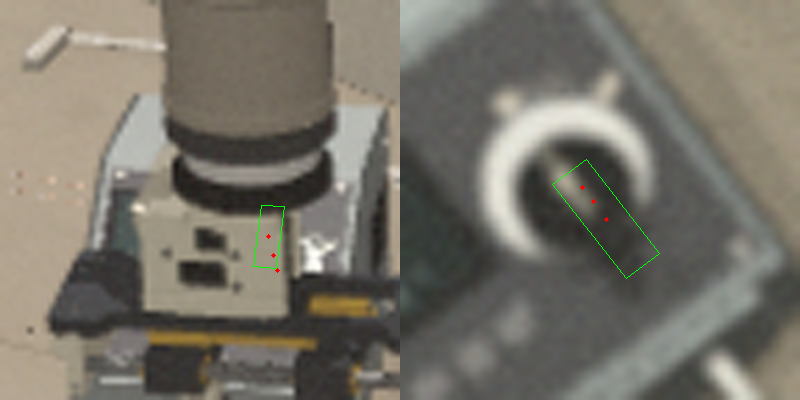

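The crops show the knob in the top inset at (567,178), pointer still up the panel and the wing slightly left of my outline (about 2 mm), so I shift the target left. The arm blocks the scene view. I move over the knob.

>>> servo_tool:
  steps:
    - [[0,4,0],0,145]
    - [[0,8,0],0,145]
    - [[0,12,0],0,145]
    - [[0,16,0],0,145]
    - [[2,19.5,1],0,145]
    - [[4,23,1],0,145]
    - [[7,25.8,1],0,145]
    - [[11,25.8,1],0,145]
    - [[15,25.8,1],0,145]
    - [[19,25.8,1],0,145]
    - [[22,25.8,0],0,145]
    - [[23.1,25.8,0],0,145]
    - [[23.1,25.8,0],0,145]
    - [[23.1,25.8,0],0,145]

```text
time_s: 17.17
position: [0.6154, 0.2517, 0.2132]
tcp_rot: [[0.785, 0.619, -0.002], [0.619, -0.785, 0.0], [-0.002, -0.001, -1.0]]
ft_force: [-0.1, 0.5, -0.3]
opening: 0.0396
finger_force: 0.0
```

```bash
python3 - <<'E'
from h import *
im=snap('scene','s5')[:,:,::-1];t=snap('top','t5')[:,:,::-1]
C=cv2.resize(im[85:205,225:325],(480,576),interpolation=cv2.INTER_CUBIC);D=cv2.resize(t[130:230,190:270],(320,400),interpolation=cv2.INTER_CUBIC)
o=np.zeros((576,800,3),np.uint8);o[:,:480]=C;o[:400,480:]=D;cv2.imwrite('pics/c6.png',o)
s=env.sense();print(s['position'],s['opening'],s['ft_force'])
for d in(-.02,.02):print(proj('scene',s['position']+s['tcp_rot'][:,2]*.025+d*s['tcp_rot'][:,1]))
E
```

```text
[0.61482259 0.25151537 0.21464269] 0.03958477908309496 [-0.05898194 -0.81403024 -0.40478839]
[268.34189272 134.14357039]
[280.20043824 134.81407488]
```

View pics/c6.png

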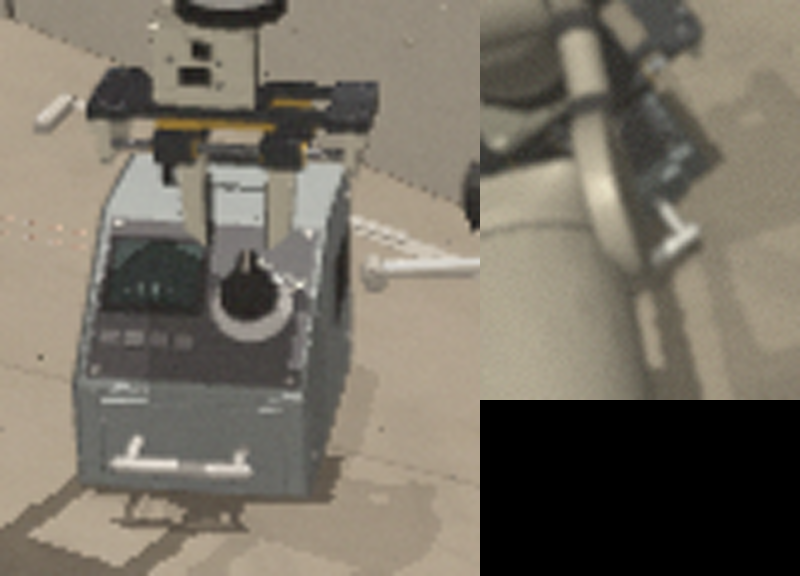

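The drawer is home (front flush, handle at (185,465)). The fingers straddle the wing, with tips at (198,245) and (278,245) and the wing at (248,258). They need about 4 mm to the right, which agrees with the numbers. I descend and grip.

>>> servo_tool:
  steps:
    - [[0.25,-0.35,0],0,145]
    - [[0.25,-0.35,-1],0,145]
    - [[0.25,-0.35,-2],0,145]
    - [[0.25,-0.35,-2.8],0,145]
    - [[0.25,-0.35,-3.3],0,145]
    - [[0.25,-0.35,-3.5],0,145]
    - [[0.25,-0.35,-3.5],0,145]
    - [[0.25,-0.35,-3.5],0,145]

```text
time_s: 17.93
position: [0.6186, 0.247, 0.1798]
tcp_rot: [[0.786, 0.619, 0.0], [0.619, -0.786, -0.0], [0.0, 0.0, -1.0]]
ft_force: [0.1, 0.5, -0.3]
opening: 0.0395
finger_force: 0.0
```

>>> servo_tool:
  steps:
    - [[0,0,0],0,255]
    - [[0,0,0],0,255]
    - [[0,0,0],0,255]
    - [[0,0,0],0,255]
    - [[0,0,0],0,255]
    - [[0,0,0],0,255]
    - [[0,0,0],0,255]
    - [[0,0,0],0,255]

```text
time_s: 18.6
position: [0.6173, 0.2486, 0.1801]
tcp_rot: [[0.785, 0.619, -0.002], [0.619, -0.785, 0.002], [-0.0, -0.003, -1.0]]
ft_force: [-4.7, 3.9, 2.8]
opening: 0.0136
finger_force: 30.0
```

Gripped at 13.6 mm. I recentre, then press along the knob axis.

>>> servo_tool:
  steps:
    - [[-0.13,0.16,0],0,255]
    - [[-0.04,0.23,-0.16],0,255]
    - [[0.05,0.3,-0.33],0,255]
    - [[0.14,0.37,-0.49],0,255]
    - [[0.23,0.44,-0.66],0,255]
    - [[0.32,0.52,-0.82],0,255]
    - [[0.37,0.55,-0.9],0,255]
    - [[0.37,0.55,-0.9],0,255]

```text
time_s: 19.27
position: [0.6219, 0.2526, 0.1715]
tcp_rot: [[0.786, 0.619, -0.0], [0.619, -0.786, 0.0], [-0.0, -0.0, -1.0]]
ft_force: [-5.5, -0.7, 8.3]
opening: 0.0139
finger_force: 30.0
```

>>> servo_tool:
  steps:
    - [[0.05,0.04,-0.08],0,255]
    - [[0.09,0.07,-0.16],0,255]
    - [[0.11,0.09,-0.2],0,255]
    - [[0.11,0.09,-0.2],0,255]

```text
time_s: 19.6
position: [0.6227, 0.2531, 0.1702]
tcp_rot: [[0.786, 0.619, -0.001], [0.619, -0.786, -0.0], [-0.001, -0.0, -1.0]]
ft_force: [-7.9, -2.4, 12.4]
opening: 0.0139
finger_force: 30.0
```

Fully pressed (about 14.6 N along the axis). I turn clockwise in stages.

>>> servo_tool:
  steps:
    - [[0,0,0],-3,255]
    - [[0,0,0],-6,255]
    - [[0,0,0],-9,255]
    - [[0,0,0],-12,255]
    - [[0,0,0],-15,255]
    - [[0,0,0],-18,255]
    - [[0,0,0],-20,255]
    - [[0,0,0],-20,255]

```text
time_s: 20.27
position: [0.6226, 0.2539, 0.1701]
tcp_rot: [[0.95, 0.312, -0.001], [0.312, -0.95, 0.001], [-0.001, -0.001, -1.0]]
ft_force: [-6.1, 0.6, 10.8]
opening: 0.0146
finger_force: 32.5
```

>>> servo_tool:
  steps:
    - [[0.02,0.01,-0.03],-3,255]
    - [[0.04,0.03,-0.07],-6,255]
    - [[0.04,0.03,-0.07],-9,255]
    - [[0.04,0.03,-0.07],-12,255]
    - [[0.04,0.03,-0.07],-15,255]
    - [[0.04,0.03,-0.07],-18,255]
    - [[0.04,0.03,-0.07],-20,255]
    - [[0.04,0.03,-0.07],-20,255]

```text
time_s: 20.93
position: [0.6229, 0.2538, 0.17]
tcp_rot: [[0.999, -0.032, -0.001], [-0.032, -0.999, 0.0], [-0.001, -0.0, -1.0]]
ft_force: [-8.7, -2.1, 13.7]
opening: 0.0161
finger_force: 33.8
```

>>> servo_tool:
  steps:
    - [[0,0,0],-3,255]
    - [[0,0,0],-6,255]
    - [[0,0,0],-9,255]
    - [[0,0,0],-12,255]
    - [[0,0,0],-15,255]
    - [[0,0,0],-18,255]
    - [[0,0,0],-20,255]
    - [[0,0,0],-20,255]

```text
time_s: 21.6
position: [0.623, 0.2539, 0.1699]
tcp_rot: [[0.928, -0.372, -0.001], [-0.372, -0.928, 0.0], [-0.001, -0.0, -1.0]]
ft_force: [-8.6, -1.5, 13.5]
opening: 0.0176
finger_force: 33.9
```

```bash
python3 - <<'E'
from h import *
s=env.sense();print(s['moment'],s['ft_force'],s['opening'])
E
```

```text
[0.07866219 1.6766412  0.25719265] [-8.64711903 -1.46832332 13.49928474] 0.01762999598555004
```

>>> servo_tool:
  steps:
    - [[0,0,0],-2,255]
    - [[0,0,0],-4,255]
    - [[0,0,0],-6,255]
    - [[0,0,0],-6,255]

```text
time_s: 21.93
position: [0.6229, 0.254, 0.1699]
tcp_rot: [[0.884, -0.467, -0.001], [-0.467, -0.884, 0.0], [-0.001, 0.0, -1.0]]
ft_force: [-9.8, -0.9, 12.9]
opening: 0.0178
finger_force: 33.5
```

```bash
python3 - <<'E'
from h import *
s=env.sense();print(s['moment'],s['ft_force'],s['opening'],s['joint_positions'])
E
```

```text
[0.07352982 1.72578444 0.41695971] [-9.75600083 -0.88401516 12.94827921] 0.017814684631876108 [2.73024006e-01 6.79902658e-01 1.18228868e+00 7.43649087e-04
 1.28015452e+00 2.32937934e+00]
```

>>> servo_tool:
  steps:
    - [[0,0,0],-2,255]
    - [[0,0,0],-4,255]
    - [[0,0,0],-5,255]
    - [[0,0,0],-5,255]

```text
time_s: 22.27
position: [0.6226, 0.2543, 0.1698]
tcp_rot: [[0.841, -0.541, -0.001], [-0.541, -0.841, 0.001], [-0.001, 0.0, -1.0]]
ft_force: [-9.8, -1.0, 13.9]
opening: 0.0186
finger_force: 35.2
```

```bash
python3 - <<'E'
from h import *
s=env.sense();print(s['moment'],s['ft_force'],s['opening'])
E
```

```text
[0.17836257 1.88334837 0.74182643] [-9.81185855 -0.99792314 13.91983722] 0.01862859555231446
```

The turning moment now climbs, so the knob is at its stop. I open and rise straight up, then back away.

>>> servo_tool:
  steps:
    - [[0,0,0],0,180]
    - [[0,0,0],0,180]
    - [[0,0,0],0,180]
    - [[0,0,0],0,180]
    - [[0,0,0.3],0,180]
    - [[0,0,1],0,175]
    - [[0,0,2],0,170]
    - [[0,0,4],0,160]
    - [[0,0,7],0,150]
    - [[-3,0,9],0,150]
    - [[-7,0,9],0,150]
    - [[-11,-3,9],0,150]
    - [[-15,-6,9],0,150]
    - [[-19,-10,9],0,150]
    - [[-22,-14,9],0,150]
    - [[-22,-18,9],0,150]
    - [[-22,-22,9],0,150]
    - [[-22,-26,9],0,150]
    - [[-22,-30,9],0,150]
    - [[-22,-30,9],0,150]

```text
time_s: 23.93
position: [0.4038, -0.0494, 0.2589]
tcp_rot: [[0.84, -0.543, 0.003], [-0.543, -0.84, -0.002], [0.003, 0.0, -1.0]]
ft_force: [1.3, -0.7, 0.5]
opening: 0.0377
finger_force: 0.0
```

```bash
python3 - <<'E'
from h import *
im=snap('scene','s7')[:,:,::-1];t=snap('top','t7')[:,:,::-1]
C=cv2.resize(im[100:210,225:325],(480,528),interpolation=cv2.INTER_CUBIC);D=cv2.resize(t[130:210,180:244],(320,400),interpolation=cv2.INTER_CUBIC)
o=np.zeros((528,800,3),np.uint8);o[:,:480]=C;o[:400,480:]=D;cv2.imwrite('pics/c7.png',o)
s=env.sense();print(s['position'],s['opening'],s['ft_force'])
E
```

```text
[ 0.40428656 -0.04986707  0.25868893] 0.03790648747419314 [-0.08062635  0.35866197 -0.06548213]
```

View pics/c7.png

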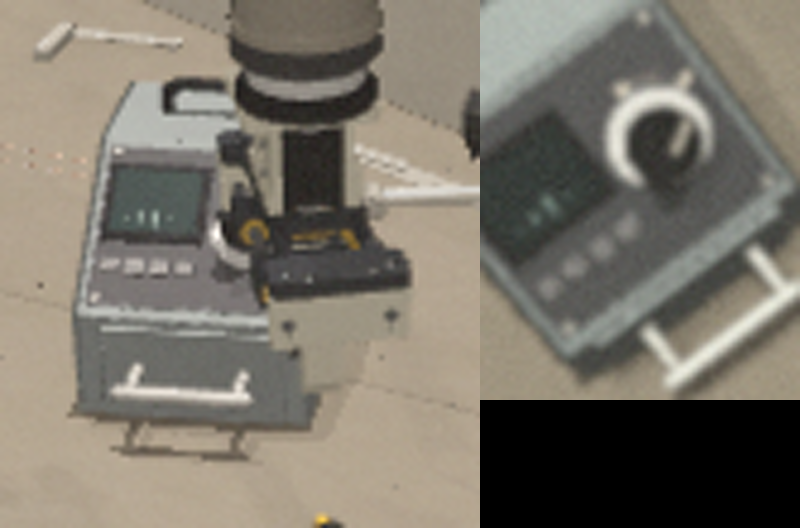

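The top inset shows the pointer line at (683,135) turned to the bar mark at (687,77), staying there after release. The drawer is flush and the arm is clear, so I hand in.

```bash
python3 -c "
from station import env
print(env.sign_off())"
```

```text
the job is handed in; nothing more can be done
None
```

I placed the short steel block in the drawer within about 3 mm of the window, pushed the drawer against its stop, turned the knob to the bar mark and handed the job in at about 24 s; I could not measure how deep the catch holds the knob, nor see the block after the drawer closed, and hand-in returned no verdict.

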